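Switch the ball sorter over and let the balls run

TASK

The wooden ball sorter is tipped towards the wrong chute: press down the raised end of its seesaw gate with a fingertip so that the gate rocks over to the other side and stays there. Then push the shutter's upright post fully to the left to open the feed channel, so that all three wooden balls roll by themselves across the gate and down the other chute into the tray on that side. Only press and push: do not touch or lift the balls, leave everything else on the bench where it is, and finish clear of everything.

Things in the scene. Friction and masses are not known exactly. Their poses are not given: they have to be found in the camera images.
- sorter: plywood ball sorter, fixed. Origin on the bench under the gate's middle; x points away from the robot, up the feed channel; y left along the gate. Along y: left tray, left chute, gate, right chute, right tray, 640 in all. The feed channel (38 wide inside, wall tops up to 215 high) runs from x = 22 (floor 162 high) up to x = 200 and drops balls onto the gate's middle
- gate (a joint): tilt of the seesaw gate, rad: +0.34 left (+y) end down, balls run left; -0.34 right end down, balls run right; starts either way. An aluminium trough 200 long on an axle along the sorter's x, 100 above the bench. Top-heavy: it rests at either stop; about 1 N on a raised pad starts it, and once past level (0) it falls to the other stop by itself
- gate_left_pad (a point): centre of the upper face of the gate's left press pad, a flat tab 40 along y by 50 along x, on an arm on the robot's side of the trough, 85 before the axle's middle in x and 65 left of it, free above and around; height about 102 when down, 125 level, 146 raised. The trough wall begins 57 beyond its centre in x and stands 52 above it
- gate_right_pad (a point): the same for the right press pad, 65 right of the axle's middle
- shutter (a joint): travel of the feed shutter, m: 0 closed, 0.05 fully open at its end stop; slides towards the sorter's +y (left) and stays where it is left; takes about 1.5 to 2 N; balls pass from about 0.037 on
- shutter_post (a point): centre of the top of the shutter's upright steel post, 16 dia, 45 high, top 280 above the bench, on a 26 x 40 x 10 runner (top 235 high). It slides along y on a rail (top 225 high, from 35 right to 95 left of the channel's middle), 85 beyond the gate's middle in x. Both sides of the post are free above the runner
- left_tray (a point): centre of the inner floor of the left tray, 112 x 112 inside, walls 33 to 58 high
- right_tray (a point): centre of the inner floor of the right tray, the same
- ball0_center (a point): centre of a smooth lacquered wooden ball, 32 dia, 13 g, waiting first behind the shutter in the feed channel
- ball1_center (a point): centre of a smooth lacquered wooden ball, 32 dia, 13 g, waiting second behind the shutter in the feed channel
- ball2_center (a point): centre of a smooth lacquered wooden ball, 32 dia, 13 g, waiting third behind the shutter in the feed channel
- glue: bystander, to be left alone: white round glue bottle with a cap, 52 dia x 140 high; origin at its foot
- jar: bystander, to be left alone: lidded glass jar, 64 dia x 85 high; origin at its foot
- sanding_block: bystander, to be left alone: cork sanding block 65 x 100 x 32; origin under its centre
- cutout: bystander, to be left alone: 8 thick plywood fish cut-out about 106 long; origin under its round end
- screwdriver: bystander, to be left alone: screwdriver lying down, along its x
- hammer: bystander, to be left alone: hammer lying down, along its x
- square: bystander, to be left alone: try square lying down, wooden stock 100 long, steel blade 130 long; origin under the stock

How it is judged (in metres and radians):
On the way, in this order (a step that is already met when the one before it is completed fails the run):
1. the gate is rocked over to its other stop while the shutter is still closed (distance of gate_left_pad from where it was at the start of the episode above 0.0248 m and (value of joint gate above 0.29 rad or value of joint gate below -0.29 rad) and value of joint shutter below 0.02 m), for 0.2 s.
2. the shutter is pushed open (40 mm or more) (value of joint shutter above 0.04 m), for 0.1 s.
At the end, for the whole second after the job is handed in: The gate lies at the stop opposite to the one where it started (beyond 0.29 rad), the shutter is at least 40 mm open, and all three balls lie (slower than 0.1 m/s) in the tray on the gate's lowered side (distance of gate_left_pad from where it was at the start of the episode above 0.0248 m and value of joint shutter above 0.04 m and ((value of joint gate above 0.29 rad and horizontal distance between each of ball0_center, ball1_center, ball2_center and left_tray below 0.075 m and z of each of ball0_center, ball1_center, ball2_center in the frame of left_tray below 0.032 m) or (value of joint gate below -0.29 rad and horizontal distance between each of ball0_center, ball1_center, ball2_center and right_tray below 0.075 m and z of each of ball0_center, ball1_center, ball2_center in the frame of right_tray below 0.032 m)) and linear speed of each of ball0, ball1, ball2 below 0.1 m/s); the robot touches nothing.
It fails at once if a ball is touched by the fingers or lifted out of the channel (height (world z) of any of ball0_center, ball1_center, ball2_center above 0.235 m or contact force between any of the arm, the fingers and ball0 above 0.3 N or contact force between any of the arm, the fingers and ball1 above 0.3 N or contact force between any of the arm, the fingers and ball2 above 0.3 N).
It fails at once if another thing on the bench is moved more than 25 mm (distance of any of glue, jar, sanding_block, cutout, screwdriver, hammer, square from where it was at the start of the episode above 0.025 m).
It also fails if it takes over 48 s, if anything falls off the work surface, if the arm or the gripper's body presses on something with over 40 N, if the wrist force passes 120 N, or if a joint passes its speed limit or range.

ROBOT

A 6-joint arm with a two-finger parallel gripper is mounted at the origin on the work surface. World frame = base frame: x ahead of the robot, y to its left, z up, the work surface at z = 0. Lengths are in mm, angles in rad, forces in N, time in s.
With the tool pointing down it reaches from about 325 to 900 mm from the base axis. Payload 6.1 kg.
Tool frame: the origin (TCP) lies at the centre of the arm's flange, where the gripper is bolted on; the fingertips stand 173 mm ahead of it and the grasp point (between the pads) lies robot.grip_depth ahead of it (robot.grip_depth is the distance from the TCP to the grasp point, in mm); z points along the fingers, x is the direction in which the jaws open and shut, and the axes are right-handed (so a half turn about z gives the same grasp; the last joint's range is limited). The gripper opens to 85 mm and grips with 20 to 120 N. Pads are 22 mm wide; open, the fingers measure 114 mm over their backs; the gripper's body (76 mm by 85 mm) begins 54 mm behind the grasp point. The pads swing forward as they close: fully open they stand 13 mm farther back than shut.
Start: joints at [1.161, 0.22, 1.526, -0, 1.395, -0.126], TCP at [175.003, 599.993, 404.7] pointing down, gripper open.
Joint ranges: [-2.98, 2.98], [-0.91, 2.08], [0.09, 2.57], [-1.24, 4.39], [0.2, 2.65], [-2.68, 2.68]. Speed limits (rad/s): [2.57, 2.57, 3.01, 3.14, 3.14, 3.14].

INTERFACE

Orientations are given as [roll, pitch, yaw] about the fixed x, y, z axes, in that order (R = Rz(yaw) Ry(pitch) Rx(roll)).
In Python, from cell import observe, optics, job_done, robot gives the robot as it stands. The module is installed in compiled form; this text tells all that it offers.
- The arm moves only by the tool carry_out, never from a script. Its argument "commands" is a list of rows, each a list of 7 numbers: the shift along the tool's x, y, z in units of 25 mm (1.0 is 25 mm), then the turn, a rotation vector about the tool's x, y, z in rad, then the opening, from 0 (shut) to 1 (fully open). A call has 1 to 5 rows; each row shifts and turns the commanded pose from where the row before left it, along the tool's axes as they then stand; what a row does not reach is not made up. A row lasts 1/8 s, in which the tool goes at most 62.5 mm and 10.7 degrees, less where a joint would pass 70% of its speed; a pose out of reach is approached as far as the arm can. A call is refused whole if a number of a shift passes 1 or a number of a turn 0.188, either way. A call with a gripper value outside its range is refused whole. The fingers move at their own pace and stop on an object; "squeeze" is the grip in N (left out, the last holds). Time passes only in rows, so rows that do not move let the fingers close. It gives the time, the measured TCP pose, the force and the opening at its end, in the units of the state.
- observe(): the state, without advancing time (a new reading comes with each control period).
- optics.capture(name): name is "side" or "top" or "wrist"; returns (picture, depth): 400x640x3 uint8, red, green, blue; 400x640 float32, mm along the optical axis (not along the pixel's ray), 0 where there is no reading.
- optics.camera_info(name): a dict with "K" (3x3 intrinsics, pixels), "extrinsics" (4x4, takes a point from world to camera coordinates). Camera axes: x right, y down, z forward; pixel columns grow to the right and rows downward; lengths in mm; the calibration is good to about 2 mm. A picture is of the moment at which its call begins: read the wrist's pose just before it. camera_info takes no time and is no camera call; for the wrist camera it gives the pose at the moment of the call.
- job_done(): hands the job in, once; it reports no verdict.
Trained networks look in the newest picture that a camera, given by its name, has taken for a name from the list of things; names that differ only in an ending like _2 or _b are one class to them, and where a whole thing is asked for, a point or a joint stands for the part that bears it (a point fixed in the world has none). Each returns a list of dicts, best first, with "conf" (0 to 1); they miss things now and then, are a little off and sometimes report something else, mostly with a low value. They report only what shows in the picture. A call takes as long as a camera call.
- optics.find_in(camera, thing): "bbox" ([centre column, centre row, width, height] in pixels, round what is visible of it).
- optics.trace(camera, thing): "region" (400x640 bool, what is visible of it) and "bbox" ([centre column, centre row, width, height] in pixels, round what is visible of it).
The state is a dict: "t": time; "joint_positions": joint angles; "joint_velocities": joint speeds; "joint_efforts": joint torques, N m; "tcp_pos": TCP position; "ee_rot": TCP orientation; "wrist_force": force on the tool from outside, world axes, zero at the start; "moment": the same for the moment, N m; "grip_width": finger opening in mm.
Only numpy, scipy, OpenCV 4.12 (cv2) and the standard library are available. Lean on these libraries where they do the work, as an engineer would, in place of code of your own. Each camera call takes 0.05 s, during which the arm holds its last target. There are 200 camera calls.

## Working session

There is one attempt and no reset: what is moved stays moved. The work goes in short steps, Python scripts to look and compute and a tool call to move; the robot and the scene stay as the last step left them, time stands still between calls to the robot, and variables do not carry over. Pictures are saved under pics/ and viewed, about 8 in all and at most 12, crops included, and the job is handed in when it is done.

Besides the shell and the picture viewer there is one more tool, called by a JSON object that holds its "method" and its "body", one argument or row to a line. carry_out: Moves the arm, as the interface text tells. Its arguments: {"type":"object","properties":{"commands":{"type":"array","items":{"type":"array","items":{"type":"number"}}},"squeeze":{"type":"number"}},"required":["commands"]}

```bash
mkdir -p pics; cat > h.py <<'E'
import numpy as np, cv2
from cell import observe, optics, job_done, robot
def world(cam,u,v,d):
    i=optics.camera_info(cam);K=np.array(i["K"]);E=np.array(i["extrinsics"])
    p=np.linalg.inv(K)@np.array([u,v,1.0])*d
    return (np.linalg.inv(E)@np.append(p,1))[:3]
def cloud(cam,D,m):
    i=optics.camera_info(cam);K=np.array(i["K"]);E=np.linalg.inv(np.array(i["extrinsics"]))
    v,u=np.nonzero(m&(D>0));d=D[v,u]
    P=np.linalg.inv(K)@np.vstack([u*d,v*d,d])
    return (E[:3,:3]@P).T+E[:3,3]
def save(n,p): cv2.imwrite("pics/"+n+".png",p[:,:,::-1])
E
python3 - <<'E'
from h import *
print(robot.grip_depth, observe())
for c in("top","side"):
    P,D=optics.capture(c); save(c+"0",P); np.save(c+"0.npy",D)
    for t in("shutter_post","gate_left_pad","gate_right_pad","gate","sorter","ball0_center"):
        for r in optics.trace(c,t)[:3]:
            X=cloud(c,D,r["region"])
            print(c,t,round(r["conf"],2),np.round(r["bbox"]),len(X), np.round(np.median(X,0)) if len(X) else '',np.round(X.min(0)) if len(X) else '',np.round(X.max(0)) if len(X) else '')
E
```

```text
154.70000000000002 {'t': 0.0, 'joint_positions': array([ 1.16088367e+00,  2.21197437e-01,  1.52760860e+00,  4.20668346e-05,
        1.39466957e+00, -1.26108663e-01]), 'joint_velocities': array([ 1.33441373e-03, -1.99741139e-03,  2.05364304e-03,  9.75561184e-04,
        4.76768967e-03, -6.21427332e-05]), 'joint_efforts': array([ 1.11591551e-03, -4.96901858e+01, -3.89395773e+01, -7.04497734e-05,
        1.10633692e-02,  4.20601145e-05]), 'tcp_pos': array([174.9014404 , 599.75147092, 403.618019  ]), 'ee_rot': array([-3.14131475e+00,  1.86279352e-03,  1.28698518e+00]), 'wrist_force': array([-0.17382632,  0.78230392,  0.2567491 ]), 'moment': array([ 0.03118431,  0.04059309, -0.02343004]), 'grip_width': 85.58965122321061}
top shutter_post 0.58 [364. 168.  14.  12.] 194 [635. -65. 235.] [625. -86. 174.] [650. -47. 283.]
top gate_left_pad 0.82 [359. 218.  78.  56.] 2165 [540. -63. 133.] [ 444. -155.    8.] [582.  48. 206.]
top gate_left_pad 0.73 [360. 186. 215. 124.] 12572 [550. -55.  40.] [ 444. -405.   -8.] [830. 259. 283.]
top gate_left_pad 0.7 [364. 164.  11.  15.] 193 [635. -65. 235.] [
[... 450 characters left out ...]
1 [354. 216.  78.  55.] 2237 [541. -62. 133.] [ 444. -155.   10.] [614.  51. 206.]
side shutter_post 0.64 [355. 192.  13.  29.] 241 [632. -71. 233.] [621. -88.  -3.] [825. 134. 281.]
side gate_left_pad 0.58 [322. 234.  71.  48.] 1352 [523. -82. 144.] [ 440. -154.   -1.] [643.  75. 204.]
side gate_left_pad 0.31 [340. 260. 155. 168.] 11471 [ 546. -101.   32.] [ 440. -387.   -8.] [816. 268. 280.]
side gate_right_pad 0.82 [320. 232.  72.  52.] 1416 [523. -83. 144.] [ 440. -155.   -3.] [662. 108. 204.]
side gate 0.83 [320. 233.  71.  46.] 1550 [523. -75. 142.] [ 440. -155.   -4.] [664. 111. 204.]
side sorter 0.93 [340. 262. 156. 170.] 11891 [ 549. -100.   32.] [ 440. -387.   -8.] [902. 271. 280.]
```

```bash
python3 - <<'E'
from h import *
P=cv2.imread("pics/top0.png"); cv2.imwrite("pics/top0c.png",cv2.resize(P[100:280,240:480],None,fx=3.3,fy=3.3))
D=np.load("top0.npy");u0=np.ones_like(D,bool)
for c in("top","side"):
    D=np.load(c+"0.npy");X=cloud(c,D,u0)
    post=X[(X[:,2]>270)&(X[:,2]<290)&(X[:,0]>560)&(X[:,0]<720)&(abs(X[:,1]+65)<100)]
    print("post top",len(post),post.mean(0).round(1))
    i=(X[:,0]>430)&(X[:,0]<497)&(X[:,1]>-170)&(X[:,1]<70)&(X[:,2]>85)
    Q=X[i]
    for s in(0,1):
        q=Q[(Q[:,1]>-55) if s else (Q[:,1]<-55)]
        print(s,len(q),q.min(0).round(),q.max(0).round(),np.median(q,0).round())
    w=X[(X[:,2]>212)&(X[:,2]<270)&(X[:,0]>560)&(X[:,0]<760)&(abs(X[:,1]+65)<150)]
    print("rail/wall",w.min(0).round(),w.max(0).round())
    print(c,np.array(optics.camera_info(c)["extrinsics"]).round(2).tolist())
E
```

```text
post top 38 [637.  -66.3 278.3]
0 289 [ 444. -139.  136.] [ 497. -101.  156.] [ 470. -120.  145.]
1 249 [445. -17.  92.] [496.  21. 112.] [469.   2. 102.]
rail/wall [ 625. -103.  212.] [754.  26. 269.]
top [[-0.02, -1.0, 0.01, 39.33], [-0.98, 0.01, -0.19, 575.95], [0.19, -0.01, -0.98, 1074.79], [0.0, 0.0, 0.0, 1.0]]
post top 32 [633.7 -68.6 276.5]
0 189 [ 440. -141.  136.] [ 497. -100.  155.] [ 466. -124.  147.]
1 146 [440. -19.  94.] [497.  21. 112.] [466.  -1. 103.]
rail/wall [ 621. -105.  212.] [752.  28. 269.]
side [[0.82, -0.57, -0.02, -454.65], [-0.42, -0.58, -0.7, 367.3], [0.39, 0.58, -0.72, 1050.09], [0.0, 0.0, 0.0, 1.0]]
```

View pics/top0c.png

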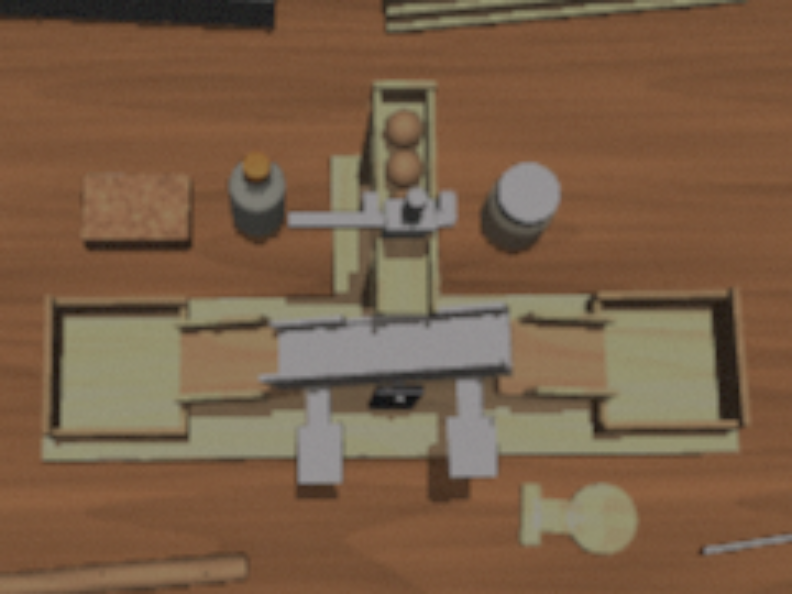

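View pics/side0.png

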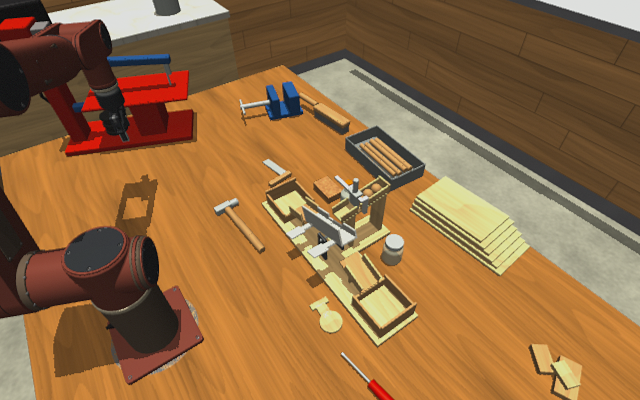

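The left pad is down (z≈102). The right pad is raised, at about (468, -121, 145), so I press that one. The post is at about (636, -67, 280). First I turn square and close the fingers.

{"method": "carry_out", "body": {
  "commands": [
    [0,0,0,0,0,-0.142,0],
    [0,0,0,0,0,-0.142,0],
    [-1,1,0,0,0,0,0],
    [-1,1,0,0,0,0,0],
    [-1,1,0,0,0,0,0]
  ],
  "squeeze": 40
}}

```text
t: 1.32
tcp_pos: [250.5, 524.3, 404.8]
ee_rot: [3.141, -0.0, 1.571]
wrist_force: [0.4, 0.3, -0.8]
grip_width: -0.1
```

{"method": "carry_out", "body": {
  "commands": [
    [-1,1,0,0,0,0,0],
    [-1,1,0,0,0,0,0],
    [-1,1,0,0,0,0,0],
    [-1,1,0,0,0,0,0],
    [-1,1,0,0,0,0,0]
  ]
}}

```text
t: 1.95
tcp_pos: [375.8, 399.1, 404.9]
ee_rot: [3.141, -0.0, 1.571]
wrist_force: [0.0, -0.8, 0.4]
grip_width: -0.1
```

{"method": "carry_out", "body": {
  "commands": [
    [-1,1,0,0,0,0,0],
    [-1,1,0,0,0,0,0],
    [-1,1,0,0,0,0,0],
    [-1,0,0,0,0,0,0],
    [-1,0,0,0,0,0,0]
  ]
}}

```text
t: 2.58
tcp_pos: [450.4, 274.1, 404.7]
ee_rot: [-3.142, 0.0, 1.571]
wrist_force: [0.5, -0.1, 0.8]
grip_width: 0.1
```

{"method": "carry_out", "body": {
  "commands": [
    [-1,0,0,0,0,0,0],
    [-1,0,0,0,0,0,0],
    [-1,0,0,0,0,0,0],
    [-1,0,0,0,0,0,0],
    [-1,0,0,0,0,0,0]
  ]
}}

```text
t: 3.2
tcp_pos: [450.0, 149.3, 404.9]
ee_rot: [3.141, -0.0, 1.571]
wrist_force: [0.2, 0.3, -0.7]
grip_width: 0.0
```

{"method": "carry_out", "body": {
  "commands": [
    [-1,0,0,0,0,0,0],
    [-1,0,0,0,0,0,0],
    [-1,0,0,0,0,0,0],
    [-1,0,0,0,0,0,0],
    [-1,0,0,0,0,0,0]
  ]
}}

```text
t: 3.82
tcp_pos: [450.0, 24.2, 404.9]
ee_rot: [3.141, 0.0, 1.571]
wrist_force: [0.3, 0.7, -0.4]
grip_width: -0.0
```

{"method": "carry_out", "body": {
  "commands": [
    [-1,0.32,0,0,0,0,0],
    [-1,0,0,0,0,0,0],
    [-1,0,0,0,0,0,0],
    [-1,0,0,0,0,0,0],
    [-1,0,0,0,0,0,0]
  ]
}}

```text
t: 4.45
tcp_pos: [458.1, -100.8, 404.9]
ee_rot: [3.141, 0.0, 1.571]
wrist_force: [0.9, -0.3, -0.5]
grip_width: -0.2
```

{"method": "carry_out", "body": {
  "commands": [
    [-0.84,0,0,0,0,0,0],
    [0,0,1,0,0,0,0],
    [0,0,1,0,0,0,0],
    [0,0,0.8,0,0,0,0],
    [0,0,0,0,0,0,0]
  ]
}}

```text
t: 5.08
tcp_pos: [457.5, -120.7, 333.2]
ee_rot: [-3.139, -0.001, 1.571]
wrist_force: [0.2, 0.0, -0.1]
grip_width: 0.3
```

```bash
python3 - <<'E'
from h import *
print(observe()["tcp_pos"])
P,D=optics.capture("side"); save("side1",cv2.resize(P[130:330,220:440],None,fx=3,fy=3,interpolation=cv2.INTER_CUBIC))
E
```

```text
[ 457.47561883 -120.69519712  333.23891735]
```

View pics/side1.png

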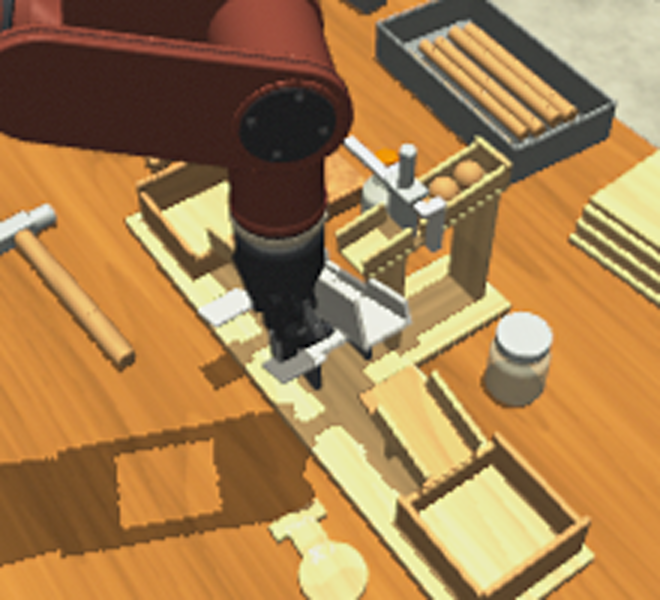

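The closed fingertips are just above the raised right pad, around pixel (290, 360) in the crop. Now I press down.

{"method": "carry_out", "body": {
  "commands": [
    [0,0,0.5,0,0,0,0],
    [0,0,0.4,0,0,0,0],
    [0,0,0.4,0,0,0,0],
    [0,0,0.4,0,0,0,0],
    [0,0,0.3,0,0,0,0]
  ]
}}

```text
t: 5.75
tcp_pos: [457.9, -120.8, 283.7]
ee_rot: [-3.141, -0.0, 1.571]
wrist_force: [0.4, 0.4, 0.1]
grip_width: 0.1
```

{"method": "carry_out", "body": {
  "commands": [
    [0,0,0,0,0,0,0],
    [0,0,0,0,0,0,0],
    [0,0,-0.6,0,0,0,0],
    [0,0,-1,0,0,0,0],
    [0,0,-1,0,0,0,0]
  ]
}}

```text
t: 6.38
tcp_pos: [458.3, -121.0, 351.9]
ee_rot: [3.14, 0.001, 1.571]
wrist_force: [0.5, 0.4, -0.2]
grip_width: -0.2
```

{"method": "carry_out", "body": {
  "commands": [
    [0,0,-1,0,0,0,0],
    [0,0,-1,0,0,0,0],
    [0,0,-1,0,0,0,0],
    [0,0,-1,0,0,0,0],
    [0,0,0,0,0,0,0]
  ]
}}

```text
t: 7.0
tcp_pos: [458.6, -121.1, 453.3]
ee_rot: [3.136, 0.003, 1.571]
wrist_force: [0.2, 1.0, -0.3]
grip_width: -0.2
```

```bash
python3 - <<'E'
from h import *
print(observe()["tcp_pos"])
u0=np.ones((400,640),bool)
for c in("top","side"):
    P,D=optics.capture(c);X=cloud(c,D,u0); save(c+"2",cv2.resize(P[130:330,220:440],None,fx=3,fy=3,interpolation=cv2.INTER_CUBIC))
    Q=X[(X[:,0]>430)&(X[:,0]<497)&(X[:,1]>-170)&(X[:,1]<70)&(X[:,2]>75)&(X[:,2]<165)]
    for q in(Q[Q[:,1]<-55],Q[Q[:,1]>-55]): print(c,len(q),np.median(q,0).round() if len(q) else '')
    p=X[(X[:,2]>270)&(X[:,2]<290)&(X[:,0]>560)&(X[:,0]<720)&(abs(X[:,1]+65)<100)]
    print(len(p),p.mean(0) if len(p) else '')
E
```

```text
[ 458.563069   -121.11893068  453.33549378]
top 8 [ 446. -151.   97.]
top 275 [469. -13. 145.]
36 [637.39204053 -66.43394201 278.31140592]
side 258 [ 466. -137.  102.]
side 228 [466. -14. 145.]
29 [634.00175532 -68.18379364 276.87491044]
```

View pics/side2.png

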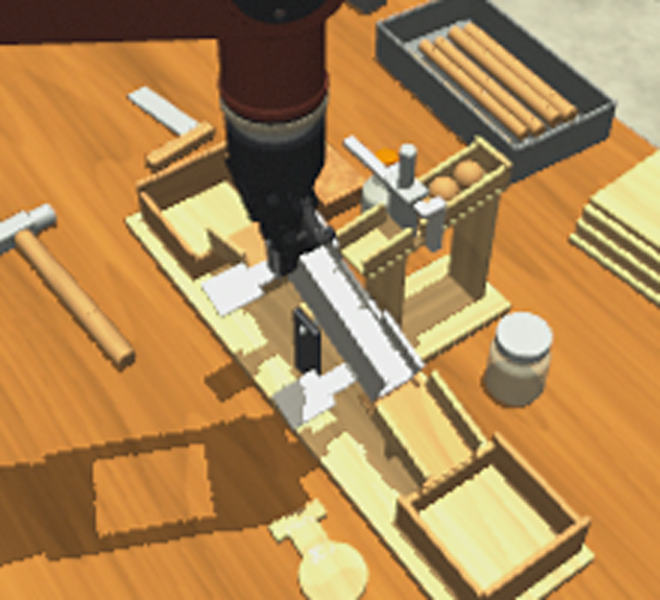

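The gate has rocked over: the right pad is at 102, the left at 145, and the post hasn't moved. Next I go to the right side of the post.

{"method": "carry_out", "body": {
  "commands": [
    [0,1,0,0,0,0,0],
    [0,1,0,0,0,0,0],
    [0,1,0,0,0,0,0],
    [0,1,0,0,0,0,0],
    [0,1,0,0,0,0,0]
  ]
}}

```text
t: 7.72
tcp_pos: [583.7, -120.8, 447.9]
ee_rot: [-3.139, -0.001, 1.571]
wrist_force: [0.2, -0.6, 0.5]
grip_width: -0.2
```

{"method": "carry_out", "body": {
  "commands": [
    [0,1,0,0,0,0,0],
    [0,1,0,0,0,0,0],
    [0,0.1,0.6,0,0,0,0],
    [0,0,0.6,0,0,0,0],
    [0,0,0,0,0,0,0]
  ]
}}

```text
t: 8.35
tcp_pos: [634.3, -120.7, 416.5]
ee_rot: [-3.136, -0.002, 1.571]
wrist_force: [-0.1, 0.0, -0.4]
grip_width: -0.2
```

```bash
python3 - <<'E'
from h import *
print(observe()["tcp_pos"])
P,D=optics.capture("side"); save("side3",cv2.resize(P[130:330,220:440],None,fx=3,fy=3,interpolation=cv2.INTER_CUBIC))
E
```

```text
[ 634.33253781 -120.74992005  416.46082396]
```

View pics/side3.png

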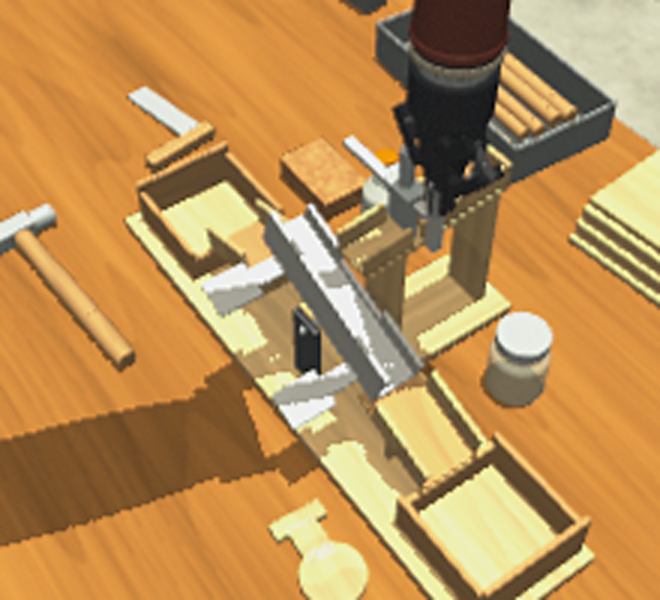

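{"method": "carry_out", "body": {
  "commands": [
    [0.5,0.06,-0.16,0,0,0,0],
    [0.5,0,0,0,0,0,0],
    [0.4,0,0,0,0,0,0],
    [0.4,0,0,0,0,0,0],
    [0.4,0,0,0,0,0,0]
  ]
}}

```text
t: 9.02
tcp_pos: [637.2, -65.3, 424.0]
ee_rot: [3.141, 0.0, 1.571]
wrist_force: [1.4, -2.8, 1.2]
grip_width: 0.2
```

{"method": "carry_out", "body": {
  "commands": [
    [0.4,0,0,0,0,0,0],
    [0.2,0,0,0,0,0,0],
    [0.1,0,0,0,0,0,0],
    [0,0,0,0,0,0,0]
  ]
}}

```text
t: 9.52
tcp_pos: [637.1, -48.2, 423.5]
ee_rot: [-3.141, -0.001, 1.571]
wrist_force: [0.1, -0.4, 1.1]
grip_width: -0.1
```

```bash
python3 - <<'E'
from h import *
s=observe();print(s["tcp_pos"],s["wrist_force"])
u0=np.ones((400,640),bool)
P,D=optics.capture("side"); save("side4",cv2.resize(P[130:330,220:440],None,fx=3,fy=3,interpolation=cv2.INTER_CUBIC))
E
```

```text
[637.07278339 -48.19285721 423.46048985] [ 0.14504476 -0.39016558  1.09195911]
```

View pics/side4.png

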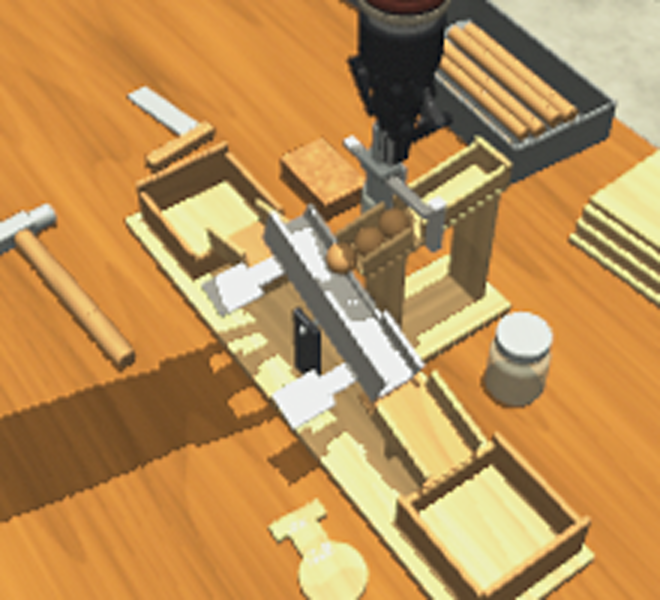

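The balls are already rolling onto the gate. I keep pushing to the end stop and watch the force.

{"method": "carry_out", "body": {
  "commands": [
    [0.16,0,0,0,0,0,0],
    [0.12,0,0,0,0,0,0],
    [0,0,0,0,0,0,0]
  ]
}}

```text
t: 9.95
tcp_pos: [637.1, -41.1, 423.4]
ee_rot: [-3.141, -0.0, 1.571]
wrist_force: [-0.3, -1.1, -0.0]
grip_width: 0.4
```

{"method": "carry_out", "body": {
  "commands": [
    [0.1,0,0,0,0,0,0],
    [0,0,0,0,0,0,0]
  ]
}}

```text
t: 10.2
tcp_pos: [637.1, -39.7, 423.5]
ee_rot: [-3.141, 0.002, 1.57]
wrist_force: [-0.3, -5.5, -1.0]
grip_width: 0.2
```

The force rose to 5.5 N, so the shutter is at its stop. I back off and rise.

{"method": "carry_out", "body": {
  "commands": [
    [-0.6,0,0,0,0,0,0],
    [-0.4,0,-0.5,0,0,0,0],
    [0,0,-1,0,0,0,0],
    [0,0,-1,0,0,0,0],
    [0,0,-1,0,0,0,0]
  ]
}}

```text
t: 10.82
tcp_pos: [637.1, -64.5, 513.3]
ee_rot: [3.14, -0.0, 1.57]
wrist_force: [0.3, 0.1, -0.4]
grip_width: 0.2
```

{"method": "carry_out", "body": {
  "commands": [
    [0,-1,-1,0,0,0,0],
    [0,-1,0,0,0,0,0],
    [0,-1,0,0,0,0,0],
    [0,-1,0,0,0,0,0],
    [0,-1,0,0,0,0,0]
  ]
}}

```text
t: 11.45
tcp_pos: [511.2, -64.3, 537.6]
ee_rot: [3.14, 0.0, 1.571]
wrist_force: [-0.9, -0.0, 0.4]
grip_width: -0.4
```

{"method": "carry_out", "body": {
  "commands": [
    [0,-1,0,0,0,0,0],
    [0,-1,0,0,0,0,0],
    [0,0,0,0,0,0,0],
    [0,0,0,0,0,0,0],
    [0,0,0,0,0,0,0]
  ]
}}

```text
t: 12.08
tcp_pos: [462.8, -64.1, 536.3]
ee_rot: [3.141, -0.0, 1.571]
wrist_force: [-0.1, 0.2, 0.5]
grip_width: -0.1
```

```bash
python3 - <<'E'
from h import *
s=observe();print(s["t"],s["tcp_pos"],s["wrist_force"])
u0=np.ones((400,640),bool)
for c in("top","side"):
    P,D=optics.capture(c);X=cloud(c,D,u0); save(c+"5",cv2.resize(P[130:330,220:440],None,fx=3,fy=3,interpolation=cv2.INTER_CUBIC))
    Q=X[(X[:,0]>430)&(X[:,0]<497)&(X[:,1]>-170)&(X[:,1]<70)&(X[:,2]>75)&(X[:,2]<165)]
    for q in(Q[Q[:,1]<-55],Q[Q[:,1]>-55]): print(c,len(q),np.median(q,0).round() if len(q) else '')
    p=X[(X[:,2]>270)&(X[:,2]<290)&(X[:,0]>560)&(X[:,0]<720)&(abs(X[:,1]+65)<100)]
    print(len(p),p.mean(0) if len(p) else '')
    for r in optics.trace(c,"ball0_center"):
        print("ball",round(r["conf"],2),np.median(cloud(c,D,r["region"]),0).round())
E
```

```text
12.075 [462.76865562 -64.08257524 536.26373952] [-0.06551809  0.1985028   0.52141866]
top 102 [ 454. -137.  102.]
top 131 [476.  -4. 149.]
36 [637.14574051 -17.03830663 278.08931552]
side 257 [ 466. -137.  101.]
side 225 [466. -15. 145.]
30 [634.08088781 -18.61372036 276.48356014]
ball 0.41 [ 537. -352.   43.]
```

View pics/side5.png

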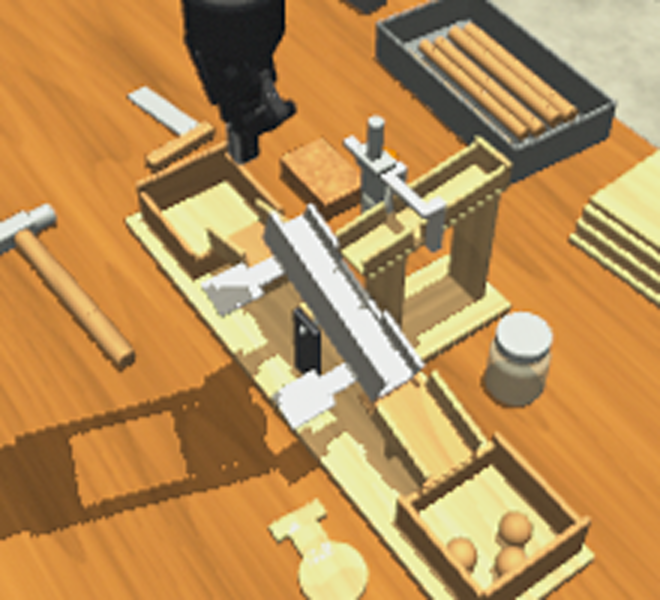

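All three balls are in the right tray, near crop pixels (515, 528), (460, 553) and (510, 562). The post moved 49.5 mm. I let the balls settle, check that they are still, and hand in.

{"method": "carry_out", "body": {
  "commands": [
    [0,0,0,0,0,0,0],
    [0,0,0,0,0,0,0],
    [0,0,0,0,0,0,0],
    [0,0,0,0,0,0,0],
    [0,0,0,0,0,0,0]
  ]
}}

```text
t: 12.9
tcp_pos: [462.1, -63.9, 536.2]
ee_rot: [3.142, 0.0, 1.571]
wrist_force: [-0.2, -0.4, 0.3]
grip_width: 0.0
```

{"method": "carry_out", "body": {
  "commands": [
    [0,0,0,0,0,0,0],
    [0,0,0,0,0,0,0],
    [0,0,0,0,0,0,0],
    [0,0,0,0,0,0,0],
    [0,0,0,0,0,0,0]
  ]
}}

```text
t: 13.52
tcp_pos: [462.1, -64.0, 536.2]
ee_rot: [-3.142, -0.0, 1.571]
wrist_force: [-0.3, -0.4, 0.5]
grip_width: -0.1
```

{"method": "carry_out", "body": {
  "commands": [
    [0,0,0,0,0,0,0],
    [0,0,0,0,0,0,0],
    [0,0,0,0,0,0,0],
    [0,0,0,0,0,0,0],
    [0,0,0,0,0,0,0]
  ]
}}

```text
t: 14.15
tcp_pos: [462.1, -63.9, 536.2]
ee_rot: [-3.142, -0.0, 1.571]
wrist_force: [-0.8, 0.0, 0.3]
grip_width: 0.1
```

```bash
python3 - <<'E'
from h import *
A,_=optics.capture("side")
for _ in range(5): B,D=optics.capture("side")
d=np.abs(A.astype(int)-B).max(2)[270:350,350:420]
print("changed px in tray:",(d>60).sum())
m=np.zeros((400,640),bool);m[270:350,350:420]=1
X=cloud("side",D,m); X=X[(abs(X[:,1]+320)<54)&(abs(X[:,0]-553)<54)&(X[:,2]>24)&(X[:,2]<60)]
print(len(X),X[:,2].max().round())
save("side6",cv2.resize(B[260:340,340:430],None,fx=6,fy=6))
if (d>60).sum()<25: job_done(); print("handed in")
E
```

```text
changed px in tray: 0
418 60.0
the job is handed in; nothing more can be done
handed in
```

View pics/side6.png

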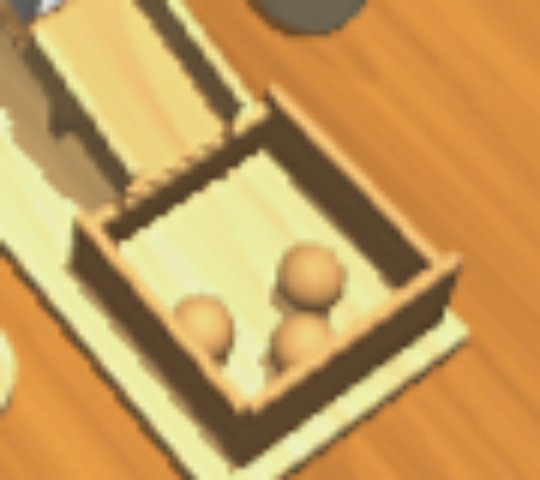

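The job is done and handed in at about 14.5 s; no verdict came back. I pressed the raised right pad so the gate rocked over, then pushed the shutter post left to its end stop. All three balls rolled down the right chute into the right tray.

**Last checks:**
- **Gate:** the right pad is at 102 mm and the left at 145 mm. They started at 145 and 102, so it lies at the opposite stop.
- **Shutter:** the post moved 49.5 mm, and the force rose to 5.5 N at the stop.
- **Balls:** all three lie in the right tray. Nothing changed there over five camera frames (about 0.25 s).
- **Arm:** it stands well clear, with no wrist force beyond noise.
- **Bench:** the other things look unmoved in the pictures; I did not measure them.

**Failed or disagreed:**
- **Ball network:** it reported one low-confidence ball hit (0.41) in the side picture and none in the top one. The count of three comes from the pictures.
- **Ball height:** my depth check of the tray reached its 60 mm cut-off, probably because it caught the walls. It does not confirm the balls' height.
- **Cameras:** the two differ by 2–3 mm on the post's position.

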